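Shift the lift-gate air valve lever to open

TASK

Two hand-lever air valves stand on the desk, each with its lever in the red-marked (shut) notch of its gate. Open the one with the yellow knob: lift its lever straight out of the red notch, swing it across, past the white middle notch, and let it drop fully home in the green-marked notch at the other end. Leave the blue-knobbed lever where it is.

Things in the scene. Friction and masses are not known exactly. Their poses are not given: they have to be found in the camera images.
- yellow_valve: grey valve housing, 70x150x34 mm, fixed to the desk, under a steel gate with 3 notches (teeth up to 114 mm high, 18 mm each way in x). Origin: centre of the underside. z up; y runs from the red end (-y) to the green end (+y). The lever swings in the y-z plane about a pivot 30 mm above the origin: 0.42 rad toward -y in the red notch, upright in the white, 0.42 rad toward +y in the green.
- yellow_knob (a point): centre of the yellow ball knob, 30 mm diameter, on a 10 mm rod; 165 mm from the pivot when down in a notch, so at the start about 181 mm above the desk and 67 to 71 mm (there is a little play) to the -y side of the valve's origin. Clear all round; pinched along the valve's x axis it can roll between the fingers as the lever swings.
- yellow_lift (a joint): how far the yellow lever is drawn out along its rod, m: 0 down in a notch, 0.028 end of travel. Spring and weight pull it down (4 N, 7 N fully out). Its cross pin clears the round teeth between notches once out 0.017 (0.021 is comfortable); down, it cannot be pushed out sideways. The swing has slight friction and stops just past the red and green notches.
- blue_knob (a point): centre of the blue ball knob, 30 mm diameter, on the lever of the other, otherwise identical valve; to be left alone in its red notch

How it is judged (in metres and radians):
On the way:
1. the yellow lever is lifted out of the red notch (value of joint yellow_lift above 0.012 m and y of yellow_knob in the frame of yellow_valve below -0.035 m), for 0.05 s.
At the end, for the whole second after the job is handed in: The yellow lever stands down in the green notch: its knob more than 55 mm to the +y side of the valve's origin and drawn out less than 4 mm; the blue knob is within 15 mm of where it was (y of yellow_knob in the frame of yellow_valve above 0.055 m and value of joint yellow_lift below 0.004 m and distance of blue_knob from where it was at the start of the episode below 0.015 m); the robot touches nothing.
It fails at once if the blue lever is moved: its knob more than 25 mm from its start (distance of blue_knob from where it was at the start of the episode above 0.025 m).
It also fails if it takes over 35 s, if anything falls off the work surface, if the arm or the gripper's body presses on something with over 40 N, if the wrist force passes 120 N, or if a joint passes its speed limit or range.

ROBOT

A 7-joint arm with a two-finger parallel gripper is mounted at the origin on a cart in front of the work surface, level with it; the furniture and walls round the work are solid. World frame = base frame: x ahead of the robot, y to its left, z up, the work surface at z = 0. Lengths are in mm, angles in rad, forces in N, time in s.
With the tool pointing down it reaches from about 425 to 950 mm from the base axis. Payload 4.7 kg.
Tool frame: the origin (TCP) lies at the centre of the arm's flange, where the gripper is bolted on; the fingertips stand 173 mm ahead of it and the grasp point (between the pads) lies 155 mm ahead of it; y points along the fingers, z is the direction in which the jaws open and shut, and the axes are right-handed (so a half turn about y gives the same grasp; the last joint's range is limited). The gripper opens to 85 mm and grips with 20 to 120 N. Pads are 22 mm wide; open, the fingers measure 114 mm over their backs; the gripper's body (76 mm by 85 mm) begins 54 mm behind the grasp point. The pads swing forward as they close: fully open they stand 13 mm farther back than shut.
Start: joints at [1.182, 0.469, -0.049, 1.532, 0.024, 1.141, -0.082], TCP at [237.694, -631.769, 404.735] pointing down, gripper open.
Joint ranges: [-2.59, 2.59], [-0.33, 1.99], [-1.39, 1.29], [0.1, 2.45], [-1.04, 4.18], [0.21, 1.99], [-2.66, 2.66]. Speed limits (rad/s): [2.57, 2.57, 3.14, 3.14, 3.14, 3.14, 3.14].

INTERFACE

Orientations are given as a 3x3 rotation matrix whose columns are the frame's x, y, z axes.
In Python, from station import bot gives the robot as it stands.
- The arm moves only by the tool servo_tool, never from a script. Its argument "commands" is text: rows parted by semicolons, each of 4 numbers parted by spaces: the shift along the world's x, y, z as a fraction of full scale, then the turn about the world's z as a fraction of full scale. In form: tx ty tz spin; .... A call has 1 to 10 rows; each row shifts and turns the pose as measured when the row begins; what a row does not reach is not made up. Full scale, the value 1, is 2 cm for a shift and 4 degrees for a turn. A row lasts 1/12 s, in which the tool goes at most 41.7 mm and 7.16 degrees, less where a joint would pass 70% of its speed; a pose out of reach is approached as far as the arm can. A call with a number of a shift or a turn outside -1 to 1 is refused whole. A call with a gripper value outside its range is refused whole. "jaw" is the gripper's target within -1 to 1 (fully open at 1, half-way at 0, shut at -1), set as the call begins (left out, the last holds). The fingers move at their own pace and stop on an object; "squeeze" is the grip in N (left out, the last holds). Time passes only in rows, so rows that do not move let the fingers close. It gives the time, the measured TCP pose, the force and the opening at its end, in the units of the state.
- bot.get_state(): the state, without advancing time (a new reading comes with each control period).
- bot.camera(name): name is "scene" or "top"; returns (picture, depth): 480x640x3 uint8, red, green, blue; 480x640 float32, mm along the optical axis (not along the pixel's ray), 0 where there is no reading.
- bot.camera_model(name): a dict with "intrinsics" (3x3 intrinsics, pixels), "dist_coeffs" ([k1, k2, p1, p2, k3] as OpenCV has them; the pictures are not rectified), "R" (3x3) and "t" (3): a world point X has camera coordinates R X + t. Camera axes: x right, y down, z forward; pixel columns grow to the right and rows downward; lengths in mm; the calibration is good to about 2 mm. A picture is of the moment at which its call begins. camera_model takes no time and is no camera call.
- bot.job_done(): hands the job in, once; it reports no verdict.
Trained networks look in the newest picture that a camera, given by its name, has taken for a name from the list of things; names that differ only in an ending like _2 or _b are one class to them, and where a whole thing is asked for, a point or a joint stands for the part that bears it (a point fixed in the world has none). Each returns a list of dicts, best first, with "p" (0 to 1); they miss things now and then, are a little off and sometimes report something else, mostly with a low value. They report only what shows in the picture. A call takes as long as a camera call.
- bot.cut_out(camera, query): "pixels" (480x640 bool, what is visible of it) and "extent" ([left, top, width, height] in pixels, round what is visible of it).
- bot.spot_point(camera, query): "position" ([column, row] in pixels: a listed point, or the origin of a listed thing).
The state is a dict: "t": time; "q": joint angles; "qd": joint speeds; "joint_torque": joint torques, N m; "eef_pos": TCP position; "orientation": TCP orientation; "ft_force": force on the tool from outside, world axes, zero at the start; "moment": the same for the moment, N m; "grip_width": finger opening in mm.
Only numpy, scipy, OpenCV 4.12 (cv2) and the standard library are available. Lean on these libraries where they do the work, as an engineer would, in place of code of your own. Each camera call takes 0.05 s, during which the arm holds its last target.

## Working session

There is one attempt and no reset: what is moved stays moved. The work goes in short steps, Python scripts to look and compute and a tool call to move; the robot and the scene stay as the last step left them, time stands still between calls to the robot, and variables do not carry over. Pictures are saved under pics/ and viewed, and the job is handed in when it is done.

Besides the shell and the picture viewer there is one more tool, called in YAML: its name, and indented under it one key for each argument. servo_tool: Moves the arm, as the interface text tells. Shift numbers are shares of 2 cm and turn numbers shares of 4 degrees, none past 1 either way. Its arguments: {"type":"object","properties":{"commands":{"type":"string"},"jaw":{"type":"number"},"squeeze":{"type":"number"}},"required":["commands"]}

```bash
mkdir -p pics
cat > h.py <<'E'
import numpy as np, cv2
from station import bot
def px2w(cam,uv,depth):
    m=bot.camera_model(cam);K=np.array(m["intrinsics"]);d=np.array(m["dist_coeffs"]);R=np.array(m["R"]);t=np.array(m["t"])
    n=cv2.undistortPoints(np.array([[uv]],float),K,d)[0,0]
    return R.T@(np.array([n[0],n[1],1])*depth-t)
def px2z(cam,uv,z):
    m=bot.camera_model(cam);R=np.array(m["R"]);t=np.array(m["t"])
    c=-R.T@t; p=px2w(cam,uv,1000.)-c
    return c+p*(z-c[2])/p[2]
E
python3 - <<'E'
from h import *
s=bot.get_state();print(s["t"],s["eef_pos"],np.round(s["orientation"],3),s["grip_width"],s["ft_force"])
for c in("scene","top"):
    im,d=bot.camera(c);cv2.imwrite(f"pics/{c}0.png",im[:,:,::-1]);np.save(f"{c}_d0.npy",d)
    for q in("yellow_knob","blue_knob","yellow_valve"):
        for r in bot.spot_point(c,q)[:2]:
            u,v=r["position"];print(c,q,r["p"],u,v, d[int(v),int(u)],px2w(c,(u,v),d[int(v),int(u)]), px2z(c,(u,v),0 if 'valve' in q else 181))
    for q in("yellow_knob","blue_knob"):
        for r in bot.cut_out(c,q)[:2]: print(c,q,r["p"],r["extent"],r["pixels"].sum())
E
```

```text
0.0 [ 237.61080377 -631.55612482  403.66524289] [[-0.936 -0.001  0.352]
 [-0.352  0.002 -0.936]
 [ 0.    -1.    -0.002]] 85.27010011839332 [-0.67226651  0.08960077  0.18482754]
scene yellow_knob 0.54 427.8 177.6 1236.8794 [ 455.20045352 -381.85609264  186.25748799] [ 459.67304628 -387.72138757  181.        ]
scene blue_knob 0.63 207.6 283.5 970.3972 [457.30306022 259.75168466 186.17016725] [461.7154257  258.43113686 181.        ]
scene yellow_valve 0.87 395.2 236.2 1292.0155 [ 442.32941173 -278.39350884   37.11253223] [ 468.10682715 -308.60756716    0.        ]
scene yellow_knob 0.66 [407.3, 171.6, 22.5, 36.4] 199
scene blue_knob 0.9 [193.5, 275.7, 21.9, 47.3] 342
top yellow_knob 0.65 496.2 234.7 1234.5436 [ 465.31380989 -367.70495417  192.33372285] [ 466.02352054 -371.23919773  181.        ]
top blue_knob 0.7 201.5 229.6 0.0 [ 388.19682453   16.32508376 1423.85326711] [471.56761844 257.88152094 181.        ]
top yellow_valve 0.64 445.5 240.2 1338.561 [ 458.17168802 -280.53596175   87.67930437] [ 462.76341598 -300.01588779    0.        ]
top yellow_knob 0.91 [467.4, 229.4, 34.9, 10.8] 250
top blue_knob 0.73 [183.6, 223.1, 23.9, 22.3] 221
```

View pics/scene0.png

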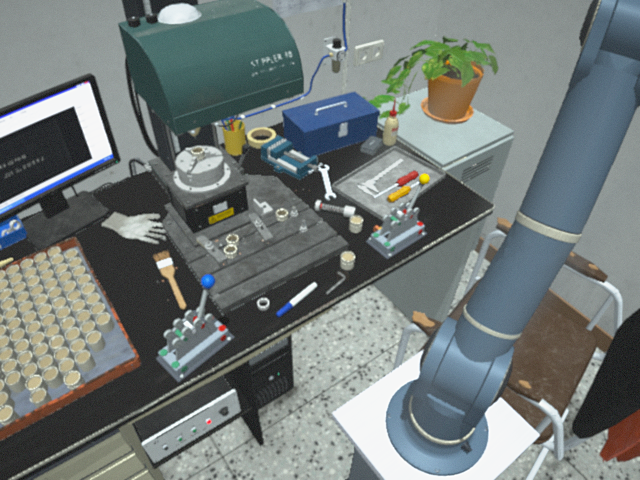

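View pics/top0.png

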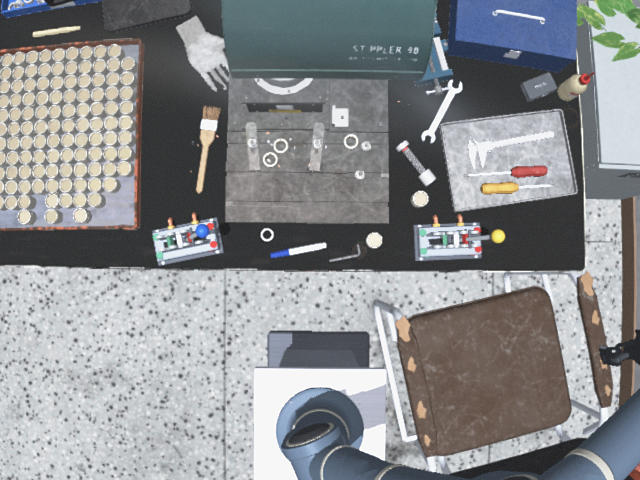

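The top view shows the yellow knob at about (498,236), with its valve at (447,241). The blue valve is at (187,240). I'll refine these with colour segmentation and a zoomed view.

Run:
```python
from h import *
a=cv2.imread("pics/top0.png")[190:290,390:530];b=cv2.imread("pics/scene0.png")[150:270,340:460]
cv2.imwrite("pics/z1.png",np.hstack([cv2.resize(a,(460,330),interpolation=2),cv2.resize(b,(330,330),interpolation=2)]))
rays=[]
for c,(x0,y0,x1,y1) in {"top":(485,225,515,250),"scene":(415,170,435,190)}.items():
    im=cv2.imread(f"pics/{c}0.png");h=cv2.cvtColor(im,cv2.COLOR_BGR2HSV);m=np.zeros(h.shape[:2],np.uint8)
    m[y0:y1,x0:x1]=cv2.inRange(h,(22,120,100),(35,255,255))[y0:y1,x0:x1]
    v,u=np.nonzero(m);d=np.load(f"{c}_d0.npy")
    print(c,u.mean(),v.mean(),len(u),u.min(),u.max(),v.min(),v.max(),px2z(c,(u.mean(),v.mean()),181), d[m>0].min() if len(u) else 0)
    C=px2w(c,(u.mean(),v.mean()),0);D=px2w(c,(u.mean(),v.mean()),1000)-C;rays.append((C,D/np.linalg.norm(D)))
A=sum(np.eye(3)-np.outer(D,D) for C,D in rays);B=sum((np.eye(3)-np.outer(D,D))@C for C,D in rays)
X=np.linalg.solve(A,B);print("tri",X,[np.linalg.norm((np.eye(3)-np.outer(D,D))@(X-C)) for C,D in rays])
# valve housing top at z=34 from top depth
d=np.load("top_d0.npy");P=[]
for v in range(205,275):
  for u in range(405,500):
    if d[v,u]>0:
      p=px2w("top",(u,v),d[v,u]); P.append((*p,u,v))
P=np.array(P)
print("table z",np.median(P[:,2]))
k=(P[:,2]>25)&(P[:,2]<45);Q=P[k];print(k.sum(),Q[:,:2].min(0),Q[:,:2].max(0),cv2.minAreaRect(Q[:,:2].astype(np.float32)))
k=(P[:,2]>20)&(P[:,2]<125);Q=P[k];print(k.sum(),cv2.minAreaRect(Q[:,:2].astype(np.float32)))
k=(P[:,2]>60)&(P[:,2]<125);Q=P[k];print(k.sum(),cv2.minAreaRect(Q[:,:2].astype(np.float32)))
```

```text
top 497.59722222222223 235.64583333333334 144 491 504 229 242 [ 464.02056194 -374.34222174  181.        ] 1229.9432
scene 423.92045454545456 178.4318181818182 88 419 429 174 183 [ 462.95852293 -376.30830418  181.        ] 0.0
tri [ 463.2840001  -375.04908627  181.28630314] [np.float64(1.0551607874092166), np.float64(1.0551607874091191)]Traceback (most recent call last):
  File "<stdin>", line 18, in <module>
  File "h.py", line 4, in px2w
    m=bot.camera_model(cam);K=np.array(m["intrinsics"]);d=np.array(m["dist_coeffs"]);R=np.array(m["R"]);t=np.array(m["t"])
ValueError: time passes only in moves, steps and waits
```

View pics/z1.png

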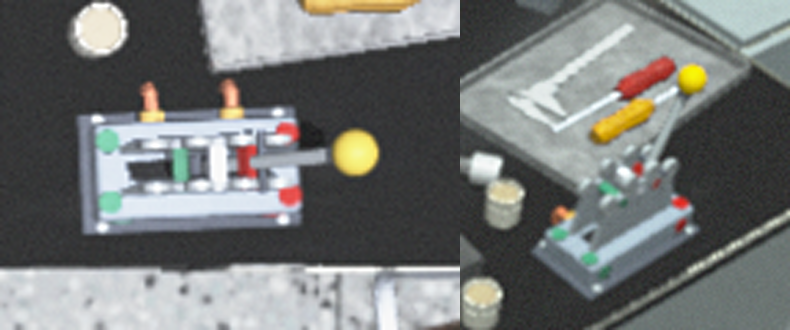

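The zoom shows the lever in the red notch and the green markings at the left (+y) end. The two cameras triangulate the knob to (463, -375, 181), which matches the expected height. Next is the valve yaw.

```bash
cat >> h.py <<'E'
def cloud(cam,d,x0,y0,x1,y1):
    m=bot.camera_model(cam);K=np.array(m["intrinsics"]);k=np.array(m["dist_coeffs"]);R=np.array(m["R"]);t=np.array(m["t"])
    v,u=np.mgrid[y0:y1,x0:x1];u=u.ravel();v=v.ravel();z=d[v,u];g=z>0;u,v,z=u[g],v[g],z[g]
    n=cv2.undistortPoints(np.stack([u,v],1).astype(float)[:,None],K,k)[:,0]
    return (np.c_[n,np.ones(len(n))]*z[:,None]-t)@R
E
python3 - <<'E'
from h import *
P=cloud("top",np.load("top_d0.npy"),405,205,520,275)
for lo,hi in((22,45),(15,125),(60,125)):
    Q=P[(P[:,2]>lo)&(P[:,2]<hi)&(P[:,1]>-400)];print(lo,len(Q),Q[:,:2].min(0),Q[:,:2].max(0),cv2.minAreaRect(Q[:,:2].astype(np.float32)))
# housing corners from zoomed image: (80,117),(295,107),(300,222),(85,234) scale 3.286,3.3
c=[(390+x/3.286,190+y/3.3) for x,y in((80,117),(295,107),(300,222),(85,234))]
W=np.array([px2z("top",q,10) for q in c]);print(W, W.mean(0))
W=np.array([px2z("top",q,34) for q in [(390+x/3.286,190+y/3.3) for x,y in((107,141),(288,131),(290,196),(109,202))]]);print(W,W.mean(0))
s=bot.get_state();print(s["t"])
E
```

```text
22 1327 [ 420.97345691 -380.80318716] [ 545.0841389 -222.6870624] ((483.009765625, -301.8446044921875), (123.89505767822266, 158.1165008544922), 0.09205707162618637)
15 2027 [ 418.7413173  -399.04675764] [ 548.48025531 -222.12567333] ((483.6136779785156, -311.53485107421875), (127.29652404785156, 176.8961944580078), 0.8744775652885437)
60 558 [ 439.69730758 -358.03657023] [ 484.20231131 -250.05382664] ((459.789306640625, -302.80474853515625), (43.714744567871094, 108.0953369140625), 4.127100944519043)
[[ 497.16516751 -221.58937536   10.        ]
 [ 506.27630013 -383.32973063   10.        ]
 [ 421.47796197 -386.64618023   10.        ]
 [ 411.83949325 -225.29793514   10.        ]] [ 459.18973071 -304.21580534   10.        ]
[[ 478.24405362 -237.21434138   34.        ]
 [ 486.77198    -371.13605119   34.        ]
 [ 439.67921639 -372.36348309   34.        ]
 [ 434.46520786 -238.6433631    34.        ]] [ 459.79011447 -304.83930969   34.        ]
0.6
```

servo_tool:
  commands: "0.9 1 0 1;0.9 1 0 1;0.9 1 0 1;0.9 1 0 1;0.9 1 0 1;0.9 1 0 1;0.9 1 0 1;0.9 1 0 1;0.9 1 0 1;0.9 1 0 1"
  jaw: 1
  squeeze: 60

```text
t: 1.43
eef_pos: [420.4, -422.9, 405.5]
orientation: [[-0.462, 0.0, 0.887], [-0.887, -0.008, -0.462], [0.007, -1.0, 0.004]]
ft_force: [-0.0, -0.2, 0.8]
grip_width: 85.5
```

servo_tool:
  commands: "0.3 0.35 0 1;0.3 0.35 0 1;0.3 0.35 0 1;0.3 0.35 0 1;0.3 0.3 0 1;0.3 0.3 0 1;0.2 0.2 0 1;0 0 0 0.4;0 0 0 0"

```text
t: 2.18
eef_pos: [474.7, -356.6, 407.8]
orientation: [[0.109, 0.01, 0.994], [-0.994, -0.003, 0.109], [0.004, -1.0, 0.01]]
ft_force: [-0.4, -0.3, 0.2]
grip_width: 85.5
```

servo_tool:
  commands: "-0.25 -0.4 0 -0.4;-0.2 -0.3 -0.2 -0.2;-0.05 -0.1 -0.3 0;0 0 0 0;0 0 0 0"

```text
t: 2.6
eef_pos: [463.6, -373.3, 396.9]
orientation: [[0.063, 0.009, 0.998], [-0.998, -0.004, 0.063], [0.005, -1.0, 0.009]]
ft_force: [-0.9, 0.5, -0.6]
grip_width: 85.3
```

servo_tool:
  commands: "-0.05 -0.05 -0.6 0;-0.05 -0.05 -0.6 0;0 0 -0.6 0;0 0 -0.6 0;0 0 -0.4 0;0 0 -0.1 0;0 0 0 0"

```text
t: 3.18
eef_pos: [459.7, -375.7, 330.7]
orientation: [[0.061, 0.006, 0.998], [-0.998, -0.002, 0.061], [0.002, -1.0, 0.006]]
ft_force: [-0.7, -0.0, 0.8]
grip_width: 85.8
```

Run:
```python
from h import *
im=bot.camera("top")[0][190:290,390:530,::-1];b=bot.camera("scene")[0][130:250,360:480,::-1]
cv2.imwrite("pics/z2.png",np.hstack([cv2.resize(im,(460,330),interpolation=2),cv2.resize(b,(330,330),interpolation=2)]))
print(bot.get_state()["eef_pos"])
```

```text
[ 459.87914926 -375.83427936  331.63824791]
```

View pics/z2.png

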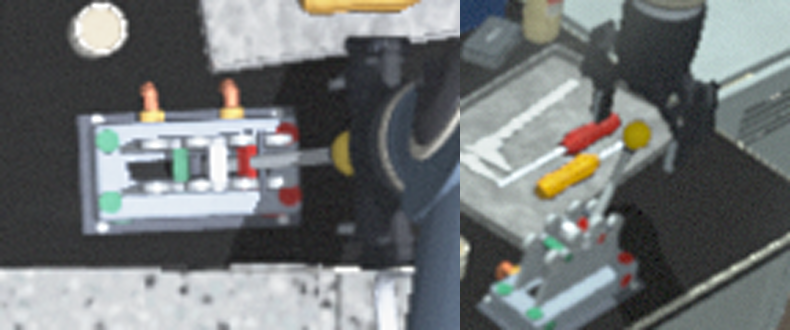

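The knob at zoom (637,135) sits between the two fingers in the scene view. I'll centre on it and close.

servo_tool:
  commands: "0.12 0.04 0.1 -0.02;0 0 0 0;0 0 0 0;0 0 0 0;0 0 0 0;0 0 0 0;0 0 0 0;0 0 0 0"
  jaw: -1
  squeeze: 60

```text
t: 3.95
eef_pos: [463.0, -375.2, 337.0]
orientation: [[0.059, 0.011, 0.998], [-0.998, -0.006, 0.059], [0.007, -1.0, 0.01]]
ft_force: [-0.6, 0.0, -0.3]
grip_width: 26.9
```

servo_tool:
  commands: "0 0 0 0;0 0 0 0"

```text
t: 4.12
eef_pos: [462.9, -375.2, 337.0]
orientation: [[0.059, 0.011, 0.998], [-0.998, -0.006, 0.059], [0.007, -1.0, 0.01]]
ft_force: [-0.4, -1.2, 0.7]
grip_width: 26.9
```

Run:
```python
from h import *
b=bot.camera("scene")[0][150:220,390:460,::-1]
cv2.imwrite("pics/z3.png",cv2.resize(b,(500,500),interpolation=2))
print(bot.get_state()["grip_width"])
```

```text
26.868017054910442
```

View pics/z3.png

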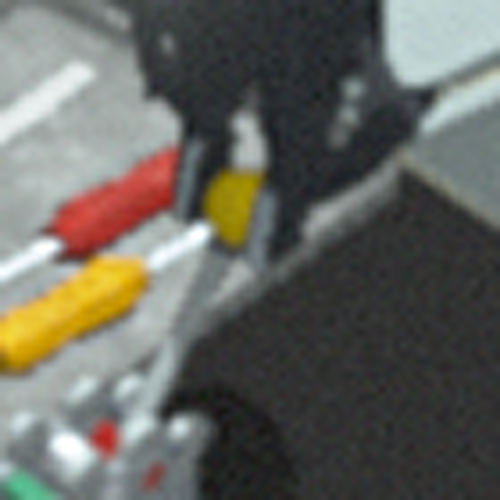

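servo_tool:
  commands: "0 -0.1 0.22 0;0 -0.1 0.22 0;0 -0.1 0.22 0;0 -0.1 0.22 0;0 0 0 0;0 0 0 0"

```text
t: 4.67
eef_pos: [463.0, -381.7, 353.0]
orientation: [[0.06, 0.008, 0.998], [-0.998, 0.001, 0.06], [-0.001, -1.0, 0.009]]
ft_force: [1.2, 1.6, -4.4]
grip_width: 27.1
```

servo_tool:
  commands: "0 -0.08 0.2 0;0 -0.08 0.2 0;0 0 0 0;0 0 0 0"

```text
t: 5.0
eef_pos: [463.1, -384.6, 360.9]
orientation: [[0.06, 0.008, 0.998], [-0.998, 0.003, 0.06], [-0.003, -1.0, 0.008]]
ft_force: [0.6, 2.1, -5.5]
grip_width: 26.8
```

Run:
```python
from h import *
b=bot.camera("scene")[0][140:240,380:480,::-1]
cv2.imwrite("pics/z4.png",cv2.resize(b,(500,500),interpolation=2))
s=bot.get_state();print(s["eef_pos"],s["ft_force"])
```

```text
[ 463.0879647  -384.65966418  360.94432023] [-0.13730213  1.67395511 -4.50435311]
```

View pics/z4.png

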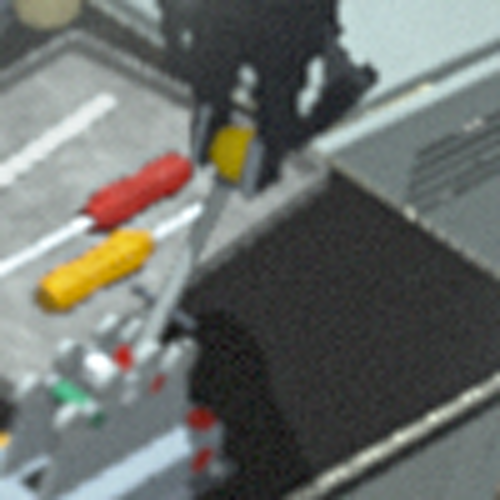

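The cross pin is clear of the teeth, visible at about (165,305), and the lift is about 25 mm. Now I'll swing along the arc.

servo_tool:
  commands: "-0.02 0.35 0.06 0;-0.02 0.4 0.1 0;-0.02 0.4 0.1 0;-0.02 0.4 0.1 0;-0.02 0.3 0.07 0;0 0 0 0"

```text
t: 5.55
eef_pos: [460.0, -344.8, 370.4]
orientation: [[0.062, 0.007, 0.998], [-0.998, -0.001, 0.062], [0.002, -1.0, 0.006]]
ft_force: [0.0, -0.5, -5.6]
grip_width: 26.9
```

servo_tool:
  commands: "-0.02 0.4 0.06 0;-0.02 0.4 0.05 0;-0.02 0.4 0.03 0;-0.02 0.4 0.02 0;-0.02 0.4 0 0;-0.02 0.4 0 0;-0.02 0.3 -0.02 0;0 0 0 0"

```text
t: 6.22
eef_pos: [456.6, -286.0, 374.8]
orientation: [[0.063, 0.009, 0.998], [-0.998, -0.007, 0.063], [0.007, -1.0, 0.008]]
ft_force: [0.2, -1.3, -5.4]
grip_width: 26.6
```

servo_tool:
  commands: "-0.02 0.4 -0.07 0;-0.02 0.4 -0.08 0;-0.02 0.4 -0.1 0;-0.02 0.4 -0.13 0;-0.02 0.4 -0.16 0;-0.02 0.35 -0.15 0;-0.02 0.2 -0.08 0;0 0 0 0"

```text
t: 6.88
eef_pos: [453.3, -230.7, 358.5]
orientation: [[0.061, 0.01, 0.998], [-0.998, -0.009, 0.061], [0.01, -1.0, 0.009]]
ft_force: [0.5, -1.5, -5.0]
grip_width: 26.5
```

servo_tool:
  commands: "0 0.1 -0.03 0;0 0.05 0 0;0 0 0 0"

```text
t: 7.13
eef_pos: [453.7, -225.3, 358.1]
orientation: [[0.061, 0.009, 0.998], [-0.998, -0.005, 0.061], [0.005, -1.0, 0.009]]
ft_force: [-0.9, 3.9, 0.5]
grip_width: 2.2
```

The jaws have closed to 2 mm, so the knob slipped out. I'll look before moving.

Run:
```python
from h import *
a=bot.camera("top")[0][190:290,390:530,::-1];b=bot.camera("scene")[0][150:270,340:460,::-1]
cv2.imwrite("pics/z5.png",np.hstack([cv2.resize(a,(460,330),interpolation=2),cv2.resize(b,(330,330),interpolation=2)]))
```

```text
(no output)
```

View pics/z5.png

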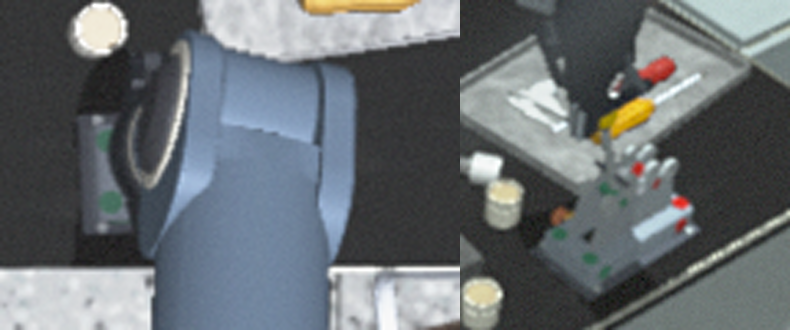

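servo_tool:
  commands: "0 0 0.4 0;0 0 0.8 0;0 0 0.9 0;0 -0.8 0.3 0;0 -0.9 0 0;0 -0.9 0 0;0 -0.9 0 0;0 -0.9 0 0;0 -0.9 0 0;0 0 0 0"

```text
t: 8.07
eef_pos: [454.8, -339.4, 420.9]
orientation: [[0.063, 0.025, 0.998], [-0.998, -0.023, 0.064], [0.025, -0.999, 0.023]]
ft_force: [-0.8, 0.0, -0.4]
grip_width: -0.3
```

Run:
```python
from h import *
A=bot.camera("top");B=bot.camera("scene");np.save("top_d6.npy",A[1])
cv2.imwrite("pics/top6.png",A[0][:,:,::-1]);cv2.imwrite("pics/scene6.png",B[0][:,:,::-1])
a=A[0][190:290,390:530,::-1];b=B[0][150:270,340:460,::-1]
cv2.imwrite("pics/z6.png",np.hstack([cv2.resize(a,(460,330),interpolation=2),cv2.resize(b,(330,330),interpolation=2)]))
```

```text
(no output)
```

View pics/z6.png

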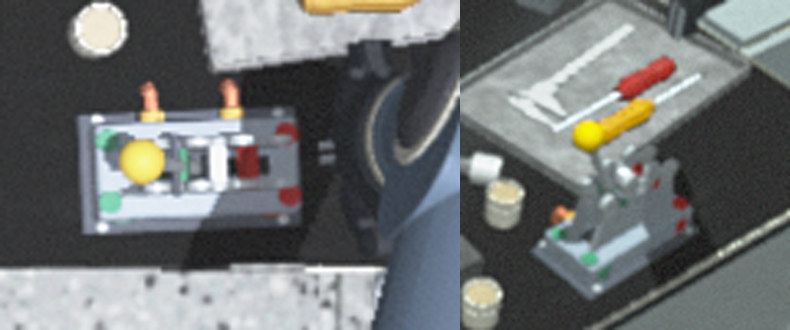

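Run:
```python
from h import *
rays=[]
for c,(x0,y0,x1,y1) in {"top":(420,228,445,252),"scene":(375,190,394,207)}.items():
    im=cv2.imread(f"pics/{c}6.png");h=cv2.cvtColor(im,cv2.COLOR_BGR2HSV);m=np.zeros(h.shape[:2],np.uint8)
    m[y0:y1,x0:x1]=cv2.inRange(h,(22,120,100),(35,255,255))[y0:y1,x0:x1]
    v,u=np.nonzero(m)
    print(c,u.mean(),v.mean(),len(u),u.min(),u.max(),v.min(),v.max(),px2z(c,(u.mean(),v.mean()),181))
    C=px2w(c,(u.mean(),v.mean()),0);D=px2w(c,(u.mean(),v.mean()),1000)-C;rays.append((C,D/np.linalg.norm(D)))
A=sum(np.eye(3)-np.outer(D,D) for C,D in rays);B=sum((np.eye(3)-np.outer(D,D))@C for C,D in rays)
X=np.linalg.solve(A,B);print("tri",X,[np.linalg.norm((np.eye(3)-np.outer(D,D))@(X-C)) for C,D in rays])
d=X-np.array([459.3,-306.1,30]);print("r",np.linalg.norm(d),"th",np.arctan2(d[1],d[2]))
```

```text
top 432.9035087719298 238.40350877192984 114 427 439 233 245 [ 456.87175046 -232.6072158   181.        ]
scene 387.1271186440678 198.53389830508473 118 381 393 193 204 [ 455.86093603 -237.80210194  181.        ]
tri [ 455.26048744 -233.86720137  183.23646458] [np.float64(2.250663743569496), np.float64(2.250663743569444)]
r 169.4559203347143 th 0.44049163596416385
```

Run:
```python
from h import *
def proj(c,X):
    m=bot.camera_model(c);R=np.array(m["R"]);return cv2.projectPoints(np.array([X],float),cv2.Rodrigues(R)[0],np.array(m["t"]),np.array(m["intrinsics"]),np.array(m["dist_coeffs"]))[0][0,0]
o=np.array([459.3,-306.1,30]);yv=np.array([-.057,.998,0])
for s,l in((-.42,0),(.40,0),(.42,0),(.44,0),(.42,4),(.44,4),(.42,10),(.42,20)):
    r=165+l;X=o+yv*r*np.sin(s)+np.array([0,0,r*np.cos(s)])
    print(s,l,proj("top",X).round(1),proj("scene",X).round(1))
b=cv2.imread("pics/scene6.png")[180:250,360:430];a=cv2.imread("pics/top6.png")[215:265,410:470]
cv2.imwrite("pics/z7.png",np.hstack([cv2.resize(b,(400,400),interpolation=2),cv2.resize(a,(400,400),interpolation=2)]))
```

```text
-0.42 0 [497.1 236.1] [423.  178.9]
0.4 0 [437.3 239. ] [388.5 197.7]
0.42 0 [435.8 239.1] [387.6 198.6]
0.44 0 [434.3 239.2] [386.7 199.4]
0.42 4 [435.4 239. ] [387.3 197.7]
0.44 4 [433.9 239.2] [386.3 198.6]
0.42 10 [434.8 239. ] [386.8 196.4]
0.42 20 [433.8 238.8] [386.1 194.2]
```

View pics/z7.png

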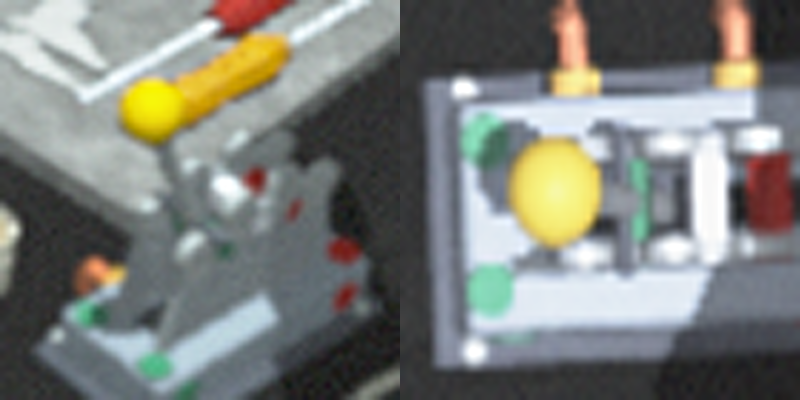

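The projections rule out the lever resting on a tooth (that would be a lift of 17 mm or more), so it is in the green notch. The pixels can't separate a lift of 0 from about 4 mm. I'll press the knob down gently with the shut fingertips, which will also measure its height.

servo_tool:
  commands: "0 0.9 0 0;0 0.9 0 0;0 0.9 0 0;0 0.9 0 0;0 0.9 -0.2 0;0 0.5 -0.2 0;0 0 -0.2 0;0 0 -0.2 0;0 0 0 0;0 0 0 0"
  jaw: -1

```text
t: 9.0
eef_pos: [455.7, -224.0, 407.1]
orientation: [[0.077, 0.029, 0.997], [-0.997, -0.023, 0.078], [0.025, -0.999, 0.027]]
ft_force: [-0.2, 0.4, -0.0]
grip_width: -0.0
```

servo_tool:
  commands: "-0.12 -0.1 -0.4 0;-0.1 -0.1 -0.5 0;0 0 -0.4 0;0 0 -0.15 0;0 0 0 0;0 0 0 0"

```text
t: 9.5
eef_pos: [449.8, -232.4, 373.6]
orientation: [[0.07, 0.026, 0.997], [-0.997, -0.023, 0.071], [0.024, -0.999, 0.024]]
ft_force: [-0.6, -0.4, -0.4]
grip_width: -0.2
```

servo_tool:
  commands: "0.04 0.15 0 0;0 0 -0.06 0;0 0 -0.06 0;0 0 0 0"

```text
t: 9.83
eef_pos: [451.2, -229.0, 371.4]
orientation: [[0.071, 0.027, 0.997], [-0.997, -0.023, 0.071], [0.025, -0.999, 0.026]]
ft_force: [-0.4, 0.1, -0.1]
grip_width: -0.1
```

servo_tool:
  commands: "0 0 -0.06 0;0 0 -0.06 0;0 0 -0.06 0"

```text
t: 10.08
eef_pos: [451.5, -228.8, 368.4]
orientation: [[0.071, 0.029, 0.997], [-0.997, -0.024, 0.072], [0.026, -0.999, 0.027]]
ft_force: [-0.0, 0.3, 0.1]
grip_width: 0.2
```

servo_tool:
  commands: "0 0 -0.06 0;0 0 -0.06 0"

```text
t: 10.25
eef_pos: [451.9, -228.6, 366.5]
orientation: [[0.071, 0.03, 0.997], [-0.997, -0.024, 0.072], [0.026, -0.999, 0.028]]
ft_force: [-0.8, 1.8, 10.4]
grip_width: 0.1
```

servo_tool:
  commands: "0 0 -0.06 0"

```text
t: 10.33
eef_pos: [452.5, -228.5, 366.6]
orientation: [[0.071, 0.032, 0.997], [-0.997, -0.025, 0.072], [0.027, -0.999, 0.03]]
ft_force: [-1.7, 1.4, 9.5]
grip_width: 0.1
```

The knob makes contact with the tip at about 194 mm and doesn't give under 10 N, so it is seated. Retracting now.

servo_tool:
  commands: "0 0 0.4 0;0 0 0.8 0;0 0 0.9 0;0 -0.8 0.5 0;0 -0.9 0.3 0;0 -0.9 0 0;0 -0.9 0 0;0 -0.9 0 0;0 0 0 0;0 0 0 0"

```text
t: 11.17
eef_pos: [452.1, -318.5, 431.5]
orientation: [[0.075, 0.035, 0.997], [-0.997, -0.027, 0.076], [0.029, -0.999, 0.033]]
ft_force: [-0.0, -0.1, 0.4]
grip_width: -0.1
```

Run:
```python
from h import *
rays=[]
for c,(x0,y0,x1,y1) in {"top":(420,228,445,252),"scene":(375,190,394,207)}.items():
    im=bot.camera(c)[0][:,:,::-1];cv2.imwrite(f"pics/{c}8.png",im);h=cv2.cvtColor(np.ascontiguousarray(im),cv2.COLOR_BGR2HSV)
    for nm,lo,hi,(x0,y0,x1,y1) in (("y",(22,120,100),(35,255,255),(x0,y0,x1,y1)),("b",(100,150,80),(125,255,255),(190,218,215,245) if c=="top" else (195,270,220,292))):
        v,u=np.nonzero(cv2.inRange(h[y0:y1,x0:x1],lo,hi));print(c,nm,u.mean()+x0,v.mean()+y0,len(u))
        if nm=="b":
            g=cv2.cvtColor(cv2.imread(f"pics/{c}0.png"),cv2.COLOR_BGR2HSV);v,u=np.nonzero(cv2.inRange(g[y0:y1,x0:x1],lo,hi));print(" blue at start",u.mean()+x0,v.mean()+y0,len(u))
a=cv2.imread("pics/top8.png")[190:290,390:530];b=cv2.imread("pics/scene8.png")[150:270,340:460]
cv2.imwrite("pics/z8.png",np.hstack([cv2.resize(a,(460,330),interpolation=2),cv2.resize(b,(330,330),interpolation=2)]))
s=bot.get_state();print(s["eef_pos"],s["ft_force"],s["t"])
```

```text
top y 432.8524590163934 238.52459016393442 122
top b 201.84251968503938 230.71653543307087 127
 blue at start 201.79365079365078 230.75396825396825 126
scene y 387.0695652173913 198.58260869565217 115
scene b 207.51333333333332 280.6533333333333 150
 blue at start 207.49664429530202 280.6979865771812 149
[ 452.07279621 -317.9518177   431.40892847] [ 0.44252094  0.22183474 -0.12691237] 11.2667
```

View pics/z8.png

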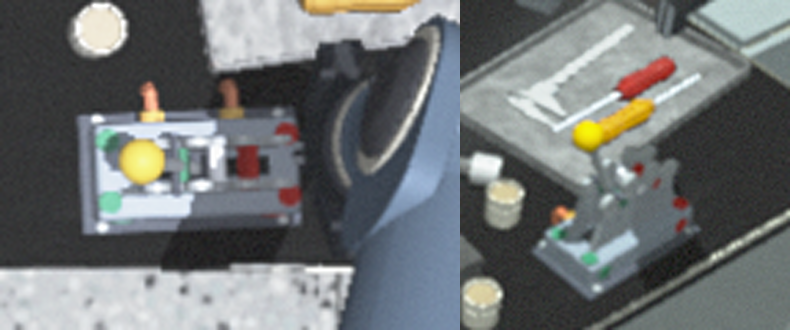

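The yellow knob is unchanged at the green end, at top (433,238.5) and scene (387,198.6). The blue knob hasn't moved and the robot is clear. Handing in.

```bash
python3 -c "
from station import bot
print(bot.job_done())"
```

```text
the job is handed in; nothing more can be done
None
```

The yellow valve's lever is in the green notch. I handed the job in at about 11.3 s with the robot touching nothing. I lifted the lever about 25 mm out of the red notch and swung it past the white notch to the green end.

- **Slip at the end of the swing:** the knob slipped out of the jaws just as the lever reached the green end, so I did not lower it in the grip. The spring dropped it into the notch.
- **Is it fully down?** The camera check was unclear: the two views disagreed by about 2 mm and suggested anywhere from 0 to 4 mm drawn out. I then pressed down on the knob with the shut fingertips. They touched at about 194 mm, the height expected for a seated knob, and it did not give under 10 N. I took that as fully seated.
- **Final position:** the yellow knob is about 70 mm to the +y side of the valve's origin, and pressing it did not move it in the pictures.
- **Blue knob:** it stayed within 0.1 pixel of its starting position in both cameras.

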